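# Nudge the flower disc into the burning jig and lock it

## Task

Push the round wooden disc with the burnt flower, the one lying on the wooden jig, gently across the jig's top until it drops into the round pocket and lies flat and flush; then gently push the brass turn button round by its black peg until its bar points across the pocket's middle and locks the disc in. Use only the fingertips or the outside of the fingers: do not lift the disc off the jig to carry it, do not pinch the button's peg, and leave the eraser and the other things alone.

Things in the scene. Friction and masses are not known exactly. Their poses are not given: they have to be found in the camera images.
- jig: Fixed slab of brown wood, 160 (its x) by 270 (its y) by 18 mm high; origin at the centre of its underside, on the bench; z up. Its flat top (the deck) is 18 mm above the bench. One round pocket with a dark floor, 64 mm in diameter, 6 mm deep, centred at x 0, y -50 mm, its upper edge broken by 1 mm. The turn button's pivot stands at x 0, y -100 mm.
- pocket (a point): Centre of the pocket's floor, 12 mm above the bench and 6 mm below the deck; axes as the jig's. When the disc is seated its origin lies here, to within the 2 mm of play all round.
- flower_disc: Loose round birch plywood disc with a burnt flower on top, 60 mm in diameter, 6 mm thick, about 30 g; origin at the centre of its underside. It starts flat on the deck, on the +y side of the pocket, 80 to 145 mm from the pocket's centre. Seated, its top is flush with the deck.
- turn_button (a joint): Brass turn button's angle, rad, counterclockwise from above. 0: bar along the jig's +x, beside the pocket (starts at 0 to 0.35). 1.57: bar along the jig's +y, over the pocket's centre line, its end over the disc; stop at 1.75. Stays where left; about 1 N at the peg turns it. Bar 16 mm wide, 6 thick, reaching 43 mm from the pivot, 3 mm above the deck: it passes over a seated disc only.
- button_knob (a point): Centre of the top of the turn button's upright black peg, 12 mm in diameter, 30 mm from the pivot along the bar. The peg stands 20 mm above the bar's top: from 27 to 47 mm above the bench.
- button_pivot (a point): Point on the turn button's vertical pivot axis at the height of the bar's top, 27 mm above the bench; a low screw head 3 mm high stands there.
- eraser: Bystander: blue and white eraser, 21 by 42 by 13 mm, loose on the deck at the pocket end, near the corner at the jig's -x, -y; origin at the centre of its underside.
- small_disc: Bystander: smaller flower disc, 50 mm in diameter, 6 mm thick, loose on the bench to the left; origin at the centre of its underside. Not the one to seat.
- sanding_block: Bystander: cork sanding block, 64 by 105 by 31 mm, loose on the bench to the right; origin at the centre of its underside.
- glue_bottle: Bystander: white glue bottle with blue cap, 54 mm wide, 158 mm high, loose on the bench to the right; origin at the centre of its underside.
- masking_tape: Bystander: roll of masking tape, 104 mm across, 25 mm high, loose on the bench to the left; origin at the centre of its underside.

How it is judged (in metres and radians):
On the way, in this order (a step that is already met when the one before it is completed fails the run):
1. the flower disc lies flat in the pocket, with the turn button still clear of it (horizontal distance between flower_disc and pocket below 0.005 m and z of flower_disc in the frame of pocket below 0.002 m and angle between flower_disc's own z axis and vertical below 0.07 rad and value of joint turn_button below 0.8 rad), for 0.2 s.
2. the turn button's bar points across the pocket (value of joint turn_button above 1.25 rad), for 0.2 s.
At the end, for the whole second after the job is handed in: The flower disc rests in the pocket: centre within 5 mm of the pocket's, underside within 2 mm of its floor, tilt under 0.07 rad, at rest; and the turn button stands at more than 1.25 rad, over the disc (horizontal distance between flower_disc and pocket below 0.005 m and z of flower_disc in the frame of pocket below 0.002 m and angle between flower_disc's own z axis and vertical below 0.07 rad and linear speed of flower_disc below 0.02 m/s and value of joint turn_button above 1.25 rad); the robot touches nothing.
It fails at once if the flower disc is lifted (its centre more than 6 mm above the deck) (height (world z) of flower_disc above 0.024 m).
It fails at once if the flower disc is pressed hard (over 30 N) (contact force between the fingers and flower_disc above 30 N).
It fails at once if the turn button is pinched or forced (over 30 N) (contact force between the fingers and turn_button above 30 N).
It fails at once if a bystander is moved by more than 20 mm (distance of any of eraser, small_disc, sanding_block, glue_bottle, masking_tape from where it was at the start of the episode above 0.02 m).
It also fails if it takes over 54 s, if anything falls off the work surface, if the arm or the gripper's body presses on something with over 40 N, if the wrist force passes 120 N, or if a joint passes its speed limit or range.

## Robot

A 6-joint arm with a two-finger parallel gripper is mounted at the origin on a cart in front of the work surface, level with it; the furniture and walls round the work are solid. World frame = base frame: x ahead of the robot, y to its left, z up, the work surface at z = 0. Lengths are in mm, angles in rad, forces in N, time in s.
With the tool pointing down it reaches from about 400 to 925 mm from the base axis. Payload 12.5 kg.
Tool frame: the origin (TCP) lies at the very end of the fingers, on their centre line; the grasp point (between the pads) lies 19 mm behind it; z points along the fingers, y is the line along which they close (so a half turn about z gives the same grasp; the last joint's range is limited). The gripper opens to 95 mm and grips with 3 to 60 N. Pads are 20 mm wide; open, the fingers measure 119 mm over their backs; the gripper's body (75 mm by 180 mm) begins 59 mm behind the grasp point.
Start: joints at [-1.338, 0.491, 1.559, -0, 1.092, -0.106], TCP at [207.746, -589.484, 189.561] pointing down, gripper open.
Joint ranges: [-3.1, 3.1], [-0.84, 2.19], [0.05, 2.79], [-1.13, 4.28], [0.06, 2.93], [-2.69, 2.69]. Speed limits (rad/s): [2.22, 2.22, 2.79, 3.14, 3.14, 3.14].

## Interface

Orientations are given as [roll, pitch, yaw] about the fixed x, y, z axes, in that order (R = Rz(yaw) Ry(pitch) Rx(roll)).
In Python, from cell import state, imaging, env, spot_in, mark_of gives the robot as it stands. The module is installed in compiled form; this text tells all that it offers.
- The arm moves only by the tool step_arm, never from a script. Its argument "increments" is a list of rows, each an object with "slide": the shift along the tool's x, y, z in m, a list of three; "roll": the turn about the tool's z in rad. A call has 1 to 5 rows; each row is the pose to reach, as a shift and turn from the pose commanded when the call began, along the tool's axes at that moment; what a row does not reach only later rows make up. A row lasts 1/8 s, in which the tool goes at most 62.5 mm and 10.7 degrees, less where a joint would pass 70% of its speed; a pose out of reach is approached as far as the arm can. A call with a gripper value outside its range is refused whole. "fingers" is the opening, from 0 (shut) to 1 (fully open), set as the call begins (left out, the last holds). The fingers move at their own pace and stop on an object; the grip force is fixed at half the most. Time passes only in rows, so rows that repeat a pose let the fingers close. It gives the time, the measured TCP pose, the force, the opening and the grip force at its end, in the units of the state.
- state(): the state, without advancing time (a new reading comes with each control period).
- imaging.read_camera(name): name is "scene" or "top" or "wrist"; returns a dict with "color" (480x640x3 uint8, red, green, blue), "z_map" (480x640 float32, mm along the optical axis (not along the pixel's ray), 0 where there is no reading), "intrinsics" (3x3 intrinsics, pixels), "camera_from_world" (4x4, takes a point from world to camera coordinates). Camera axes: x right, y up, looking along -z (the intrinsics and any distortion apply to the point x, -y, -z); pixel columns grow to the right and rows downward; lengths in mm; the calibration is good to about 2 mm. A picture is of the moment at which its call begins.
- env.job_done(): hands the job in; it is judged then, once.
Trained networks look in the newest picture that a camera, given by its name, has taken for a name from the list of things; names that differ only in an ending like _2 or _b are one class to them, and where a whole thing is asked for, a point or a joint stands for the part that bears it (a point fixed in the world has none). Each returns a list of dicts, best first, with "confidence" (0 to 1); they miss things now and then, are a little off and sometimes report something else, mostly with a low value. They report only what shows in the picture. A call takes as long as a camera call.
- spot_in(camera, target): "bbox" ([left, top, right, bottom] in pixels, round what is visible of it).
- mark_of(camera, target): "uv" ([column, row] in pixels: a listed point, or the origin of a listed thing).
The state is a dict: "t": time; "joints": joint angles; "qvel": joint speeds; "tau": joint torques, N m; "eef_pos": TCP position; "tcp_rot": TCP orientation; "ft_force": force on the tool from outside, world axes, zero at the start; "moment": the same for the moment, N m; "opening": opening from 0.0 (shut) to 1.0 (fully open); "grip_force": force on a finger pad.
Only numpy, scipy, OpenCV 4.12 (cv2) and the standard library are available. Lean on these libraries where they do the work, as an engineer would, in place of code of your own. Each camera call takes 0.05 s, during which the arm holds its last target. There are 200 camera calls.

## Working session

There is one attempt and no reset: what is moved stays moved. The work goes in short steps, Python scripts to look and compute and a tool call to move; the robot and the scene stay as the last step left them, time stands still between calls to the robot, and variables do not carry over. Pictures are saved under pics/ and viewed, at most 11 in all, crops included, and the job is handed in when it is done.

Besides the shell and the picture viewer there is one more tool, called as name(argument=value, ...) on one line, values as JSON. step_arm: Moves the arm, as the interface text tells. Its arguments: {"type":"object","properties":{"increments":{"type":"array"},"fingers":{"type":"number"}},"required":["increments"]}

```bash
mkdir -p pics; cat > h.py <<'E'
import numpy as np, cv2
from cell import state, imaging, env, spot_in, mark_of
def ray(c,uv,z):
    K=np.array(c["intrinsics"]);T=np.linalg.inv(np.array(c["camera_from_world"]))
    d=np.linalg.inv(K)@[uv[0],uv[1],1]; d=np.array([d[0],-d[1],-d[2]])
    d=T[:3,:3]@d; o=T[:3,3]; return o+d*(z-o[2])/d[2]
def px(c,p):
    q=np.array(c["camera_from_world"])@[*p,1]; v=np.array(c["intrinsics"])@[q[0],-q[1],-q[2]]; return v[:2]/v[2]
def save(c,n): cv2.imwrite(f"pics/{n}.png",c["color"][:,:,::-1])
E
python3 - <<'E'
from h import *
s=state();print(s)
for cam in ("top","scene"):
    c=imaging.read_camera(cam);save(c,cam+"0")
    T=np.linalg.inv(c["camera_from_world"]);print(cam,T[:3,3].round())
    for n,z in (("flower_disc",18),("pocket",12),("button_knob",47),("button_pivot",27),("jig",0),("eraser",18),("small_disc",0)):
        for m in mark_of(cam,n)[:2]: print(n,np.round(m["uv"],1),round(m["confidence"],2),ray(c,m["uv"],z).round(1))
E
```

```text
{'t': 0.0, 'joints': array([-1.33759026e+00,  4.91579049e-01,  1.55949432e+00, -2.89808794e-05,
        1.09167303e+00, -1.05606474e-01]), 'qvel': array([ 1.87894256e-03,  5.97719208e-04, -9.34490499e-05,  3.81119694e-04,
        3.76936701e-05, -5.64900993e-04]), 'tau': array([-5.80892847e-04, -6.12641287e+01, -2.58176762e+01,  6.91941823e-02,
        4.82332322e-02, -1.70655358e-04]), 'eef_pos': array([ 207.67297309, -589.18300153,  188.93420141]), 'tcp_rot': array([-3.14044263e+00, -9.60576321e-05,  3.38825857e-01]), 'ft_force': array([ 0.101746  ,  0.33575141, -0.50604666]), 'moment': array([ 0.02326033,  0.02922271, -0.00669563]), 'grip_force': 0.0, 'opening': 0.9999454065009866}
top [ 320.  111. 1154.]
flower_disc [287.5 233.8] 0.83 [511.3 190.1  18. ]
pocket [328.8 229.6] 0.73 [520.6  84.   12. ]
button_knob [349.1 215.9] 0.49 [548.   32.9  47. ]
button_pivot [346.  231.6] 0.6 [511.7  40.8  27. ]
button_pivot [347.8 212.7] 0.26 [560.6  34.5  27. ]
jig [306.3 226.6] 0.94 [532.1 142.1   0. ]
jig [349.2 232.9] 0.31 [512.6  30.9   0. ]
eraser [346.6 229.7] 0.67 [518.1  38.6  18. ]
eraser [346.7 251.9] 0.65 [460.8  40.3  18. ]
small_disc [193.1 201.5] 0.85 [606.8 438.3   0. ]
scene [-220.  611.  832.]
flower_disc [282.7 255.1] 0.94 [511.  197.8  18. ]
pocket [328.4 235.6] 0.92 [517.6  78.9  12. ]
pocket [338.6 210. ] 0.68 [578.6  10.   12. ]
button_knob [338.5 209.1] 0.59 [547.2  34.1  47. ]
button_pivot [345.1 225.4] 0.67 [512.9  38.8  27. ]
jig [302.5 248. ] 0.72 [524.1 141.1   0. ]
eraser [361.  247.1] 0.6 [446.2  43.7  18. ]
small_disc [151.9 279.5] 0.95 [602.4 449.3   0. ]
```

```bash
python3 - <<'E'
from h import *
a=cv2.imread("pics/top0.png")[170:290,240:400];b=cv2.imread("pics/scene0.png")
cv2.imwrite("pics/topcrop.png",cv2.resize(a,(800,600),interpolation=cv2.INTER_CUBIC))
E
```

```text
(no output)
```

View pics/topcrop.png

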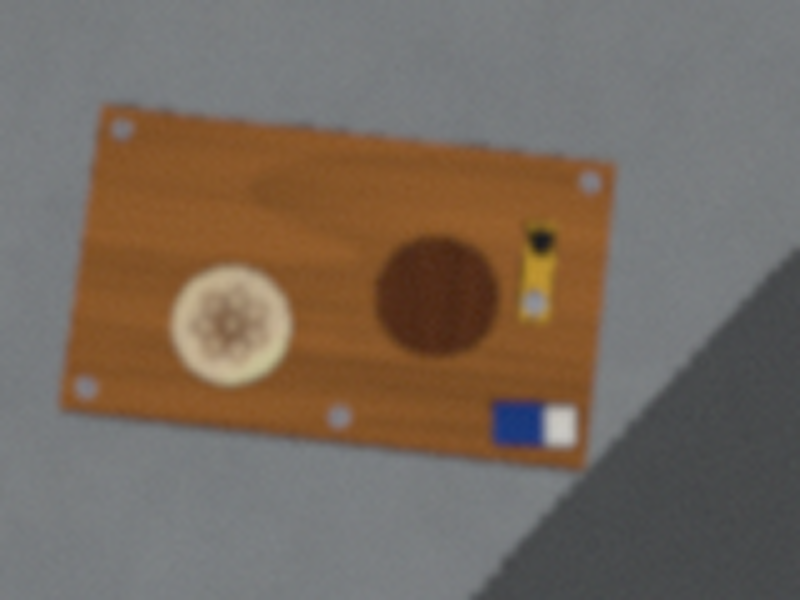

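View pics/scene0.png

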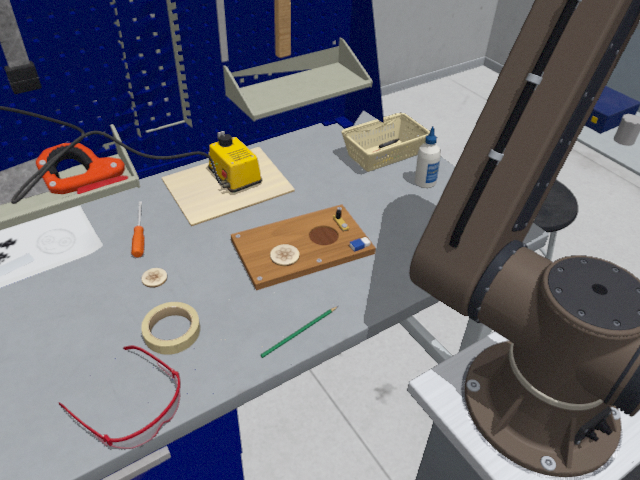

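```bash
cat >> h.py <<'E'
def jigfit(c):
    pass
E
python3 - <<'E'
from h import *
c=imaging.read_camera("top")
f=lambda u,v,z: ray(c,(u/5+240-.4,v/5+170-.4),z)[:2]
pk=f(437,296,18);d=f(231,325,24);pv=f(534,302,30);kn=f(540,237,47)
co=np.array([f(*q,18) for q in ((103,105),(613,162),(583,467),(62,408))])
print("pk",pk,"disc",d,"pv",pv,"kn",kn,"\nco",co.round())
yj=(co[0]+co[3]-co[1]-co[2]);yj/=np.linalg.norm(yj);xj=np.array([yj[1],-yj[0]])
o=co.mean(0);print("jig y ang",np.degrees(np.arctan2(yj[1],yj[0])),"o",o,"pk by jig",o-50*yj,"pv",o-100*yj, "er",f(535,424,31))
k=kn-pv;print("theta",np.arctan2(k@yj,k@xj),np.linalg.norm(k))
v=pk-d;print("push dist",np.linalg.norm(v),"ang",np.arctan2(v[1],v[0]))
for cam in ("top","scene"):
    cc=imaging.read_camera(cam)
    for n in("glue_bottle","sanding_block"):
        for m in mark_of(cam,n)[:1]: print(cam,n,m["uv"],m["confidence"],ray(cc,m["uv"],0).round())
E
```

```text
pk [521.7325781  88.6881659] disc [508.35195313 194.0209558 ] pv [515.26259416  39.86111978] kn [545.30775813  36.7917089 ] 
co [[627. 259.]
 [590.  -4.]
 [432.  17.]
 [469. 281.]]
jig y ang 82.02212520012513 o [529.35470332 138.32838693] pk by jig [522.41516877  88.81230005] pv [515.47563421  39.29621317] er [452.9246681   41.57288052]
theta 0.03743347774917788 30.201542361785865
push dist 106.17927176951714 ang -1.4444411901338612
top glue_bottle [457.3, 210.1] 0.55 [ 566. -254.    0.]
top sanding_block [466.7, 265.9] 0.71 [ 419. -268.    0.]
scene glue_bottle [425.2, 184.2] 0.67 [ 563. -241.    0.]
scene sanding_block [344.3, 225.5] 0.35 [538.  21.   0.]
```

```bash
cat > go.py <<'E'
import sys;from h import *
from scipy.spatial.transform import Rotation as R
s=state();p=np.array(s["eef_pos"]);r=s["tcp_rot"]
print("t",round(s["t"],2),"p",p.round(1),"rot",np.round(r,3),"F",np.round(s["ft_force"],1),"j",np.round(s["joints"],2))
a=[float(v) for v in sys.argv[1:]]
for i in range(0,len(a),4):
    x,y,z,w=a[i:i+4];d=R.from_euler("xyz",r).inv().apply(np.array([x,y,z])-p)/1000
    print("slide",d.round(4).tolist(),"roll",round(-(w-r[2]),3))
E
echo
```

step_arm(increments=[{"slide":[0.37,-0.23,-0.1],"roll":-0.9},{"slide":[0.37,-0.23,-0.1],"roll":-0.9},{"slide":[0.37,-0.23,-0.1],"roll":-0.9},{"slide":[0.37,-0.23,-0.1],"roll":-0.9},{"slide":[0.37,-0.23,-0.1],"roll":-0.9}], fingers=0.42)

```text
t: 1.78
eef_pos: [399.3, -350.2, 260.1]
tcp_rot: [3.141, 0.0, 1.244]
ft_force: [0.4, -1.4, -0.8]
opening: 0.531
grip_force: 0.0
```

```bash
python3 go.py 480 -250 290 1.4 500 255 290 1.697
```

```text
t 1.77 p [ 399.3 -350.2  260.1] rot [3.141 0.    1.244] F [ 0.4 -1.4 -0.8] j [-0.84  0.29  1.69 -0.    1.16 -0.52]
slide [0.1208, 0.0443, -0.0299] roll -0.156
slide [0.6055, -0.0988, -0.0301] roll -0.453
```

step_arm(increments=[{"slide":[0.12,0.044,-0.03],"roll":-0.156},{"slide":[0.12,0.044,-0.03],"roll":-0.156},{"slide":[0.6,-0.1,-0.03],"roll":-0.45},{"slide":[0.6,-0.1,-0.03],"roll":-0.45},{"slide":[0.6,-0.1,-0.03],"roll":-0.45}])

```text
t: 2.4
eef_pos: [483.9, -68.2, 288.7]
tcp_rot: [3.141, 0.0, 1.69]
ft_force: [0.3, 0.9, 0.6]
opening: 0.421
grip_force: 0.0
```

```bash
python3 go.py 500 255 120 1.697
```

```text
t 2.4 p [483.9 -68.2 288.7] rot [3.141 0.    1.69 ] F [0.3 0.9 0.6] j [-0.28  0.2   1.74 -0.    1.21 -0.39]
slide [0.319, 0.0544, 0.1686] roll -0.007
```

step_arm(increments=[{"slide":[0.32,0.054,0.169],"roll":-0.007},{"slide":[0.32,0.054,0.169],"roll":-0.007},{"slide":[0.32,0.054,0.169],"roll":-0.007},{"slide":[0.32,0.054,0.169],"roll":-0.007},{"slide":[0.32,0.054,0.169],"roll":-0.007}])

```text
t: 3.02
eef_pos: [497.7, 208.5, 143.5]
tcp_rot: [3.141, 0.0, 1.696]
ft_force: [1.6, -0.4, 0.1]
opening: 0.42
grip_force: 0.0
```

```bash
python3 go.py 501 255 60 1.697; python3 - <<'E'
from h import *
c=imaging.read_camera("wrist");save(c,"w1")
T=np.linalg.inv(c["camera_from_world"]);print(T[:3,3].round())
for n,z in (("flower_disc",18),("pocket",12),("button_knob",47),("button_pivot",27)):
    for m in mark_of("wrist",n)[:2]: print(n,np.round(m["uv"],1),round(m["confidence"],2),ray(c,m["uv"],z).round(1))
E
```

```text
t 3.02 p [497.7 208.5 143.5] rot [3.141 0.    1.696] F [ 1.6 -0.4  0.1] j [ 0.27  0.42  1.82 -0.    0.89  0.15]
slide [0.0457, 0.009, 0.0835] roll -0.001
[488. 280. 337.]
flower_disc [336.8 242.8] 0.72 [509.3 196.7  18. ]
button_pivot [317.8 421.4] 0.64 [513.8  35.3  27. ]
button_pivot [346.6 299.5] 0.3 [523.  152.9  27. ]
```

View pics/w1.png

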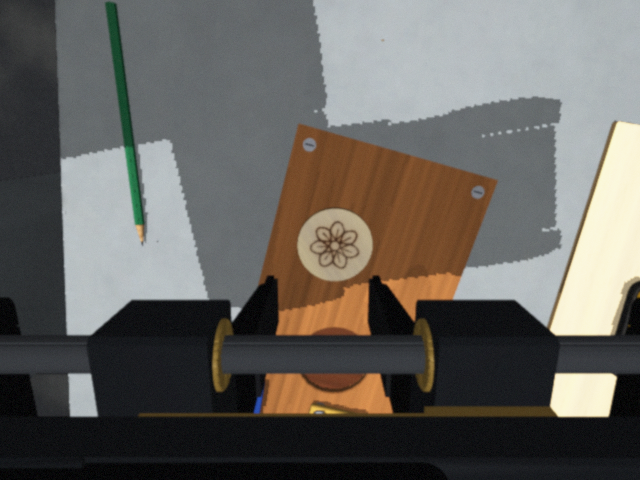

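step_arm(increments=[{"slide":[0.043,0.009,0.05]},{"slide":[0.043,0.009,0.08]},{"slide":[0.043,0.009,0.1]},{"slide":[0.043,0.009,0.1]}])

```text
invalid input at $.increments[0]: expected keys slide, roll
```

```bash
python3 go.py 502 252 20.5 1.695
```

```text
t 3.27 p [497.8 206.4 144.4] rot [3.142 0.    1.696] F [ 0.9 -1.  -0.5] j [ 0.27  0.42  1.82 -0.    0.9   0.15]
slide [0.0447, 0.0099, 0.1239] roll 0.001
```

step_arm(increments=[{"slide":[0.045,0.01,0.04],"roll":0},{"slide":[0.045,0.01,0.08],"roll":0},{"slide":[0.045,0.01,0.11],"roll":0},{"slide":[0.045,0.01,0.1235],"roll":0},{"slide":[0.045,0.01,0.1235],"roll":0}])

```text
t: 3.9
eef_pos: [502.5, 251.7, 21.0]
tcp_rot: [-3.142, 0.0, 1.694]
ft_force: [-0.1, 0.8, 1.1]
opening: 0.422
grip_force: 0.0
```

```bash
python3 go.py 502 252 20.5 1.695 518 123 20.5 1.695
```

```text
t 3.9 p [502.5 251.7  21. ] rot [-3.142  0.     1.694] F [-0.1  0.8  1.1] j [ 0.35  0.63  1.87 -0.    0.65  0.22]
slide [0.0004, -0.0004, 0.0005] roll -0.001
slide [-0.1296, -0.0005, 0.0005] roll -0.001
```

step_arm(increments=[{"slide":[-0.012,0,0],"roll":0},{"slide":[-0.02,0,0],"roll":0},{"slide":[-0.028,0,0],"roll":0},{"slide":[-0.036,0,0],"roll":0},{"slide":[-0.044,0,0],"roll":0}])

```text
t: 4.53
eef_pos: [507.6, 208.3, 20.7]
tcp_rot: [3.141, 0.0, 1.696]
ft_force: [0.2, 0.7, -0.5]
opening: 0.419
grip_force: 0.0
```

step_arm(increments=[{"slide":[-0.008,0,0],"roll":0},{"slide":[-0.016,0,0],"roll":0},{"slide":[-0.024,0,0],"roll":0},{"slide":[-0.032,0,0],"roll":0},{"slide":[-0.032,0,0],"roll":0}])

```text
t: 5.15
eef_pos: [511.6, 176.5, 20.7]
tcp_rot: [-3.142, 0.0, 1.695]
ft_force: [-0.5, 0.3, -0.5]
opening: 0.422
grip_force: 0.0
```

```bash
python3 go.py 518 121 20.5 1.695; python3 - <<'E'
from h import *
c=imaging.read_camera("top")
cv2.imwrite("pics/top2.png",cv2.resize(c["color"][170:290,240:400,::-1],(800,600),interpolation=cv2.INTER_CUBIC))
for m in mark_of("top","flower_disc")[:2]: print(m,ray(c,m["uv"],18))
E
```

```text
t 5.15 p [511.6 176.5  20.7] rot [-3.142  0.     1.695] F [-0.5  0.3 -0.5] j [ 0.21  0.61  1.92 -0.    0.61  0.09]
slide [-0.0559, -0.0005, 0.0002] roll 0.0
{'uv': [329.4, 229.3], 'confidence': 0.67} [520.27549768  82.57672006  18.        ]
```

View pics/top2.png

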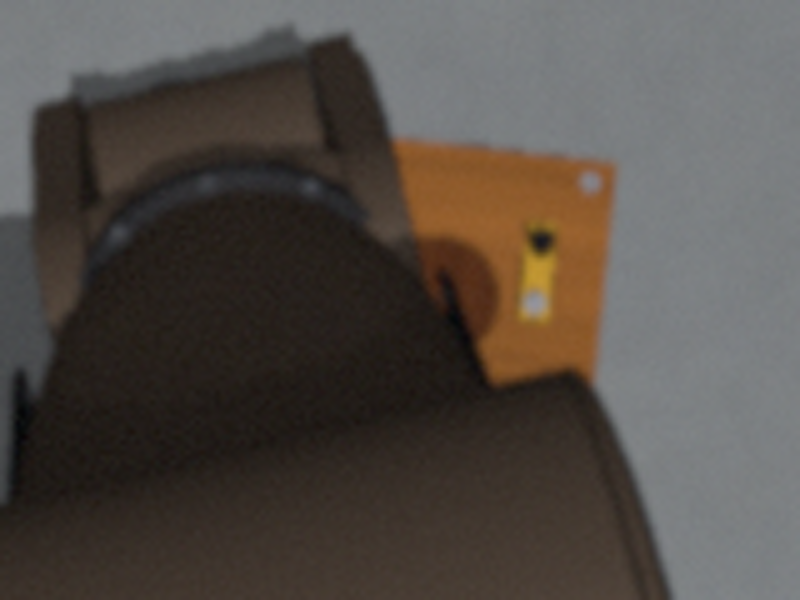

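step_arm(increments=[{"slide":[-0.007,0,0],"roll":0},{"slide":[-0.015,0,0],"roll":0},{"slide":[-0.022,0,0],"roll":0},{"slide":[-0.028,0,0],"roll":0},{"slide":[-0.028,0,0],"roll":0}])

```text
t: 5.88
eef_pos: [515.1, 148.8, 20.7]
tcp_rot: [-3.142, 0.0, 1.695]
ft_force: [0.2, 1.1, 0.2]
opening: 0.425
grip_force: 0.0
```

```bash
python3 go.py 518 121 20.5 1.695; python3 - <<'E'
from h import *
c=imaging.read_camera("scene")
cv2.imwrite("pics/sc3.png",cv2.resize(c["color"][190:290,220:390,::-1],(800,470),interpolation=cv2.INTER_CUBIC))
for m in mark_of("scene","flower_disc")[:2]: print(m,ray(c,m["uv"],18))
E
```

```text
t 5.88 p [515.1 148.8  20.7] rot [-3.142  0.     1.695] F [0.2 1.1 0.2] j [ 0.16  0.6   1.93 -0.    0.61  0.03]
slide [-0.028, -0.0005, 0.0002] roll 0.0
{'uv': [281.8, 254.5], 'confidence': 0.87} [513.51879536 198.47281989  18.        ]
```

View pics/sc3.png

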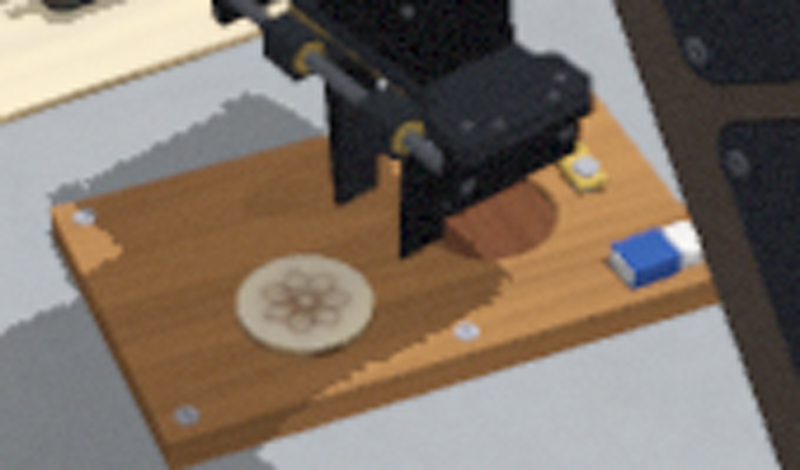

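```bash
python3 - <<'E'
from h import *
c=imaging.read_camera("scene")
K=np.array(c["intrinsics"]);T=np.linalg.inv(c["camera_from_world"])
def pt(u,v):
    z=float(c["z_map"][int(round(v)),int(round(u))]);d=np.linalg.inv(K)@[u,v,1]*z
    return (T@[d[0],-d[1],-d[2],1])[:3].round(1)
g=lambda a,b:(220+a*170/800,190+b*100/470)
for n,q in dict(disc=(305,300),deck=(250,380),nearfing=(408,235),farfing=(345,190),deck2=(350,250),screw=(465,330)).items(): print(n,pt(*g(*q)))
for p in ((489,145.5,20.7),(541,152,20.7),(489,145.5,18)):
    u=px(c,p);print(p,u,(u-[220,190])*[800/170,4.7])
cw=imaging.read_camera("wrist");save(cw,"w3")
E
```

```text
disc [507.9 194.5  22.6]
deck [480.4 237.8  19.4]
nearfing [485.6 155.6  60.6]
farfing [533.  158.9  52.1]
deck2 [530.5 157.7  17. ]
screw [458.8 142.2  18.8]
(489, 145.5, 20.7) [309.64084983 251.42526849] [421.83929334 288.69876192]
(541, 152, 20.7) [294.13027537 238.13348977] [348.84835466 226.22740192]
(489, 145.5, 18) [309.61685087 252.3585228 ] [421.72635702 293.08505714]
```

View pics/w3.png

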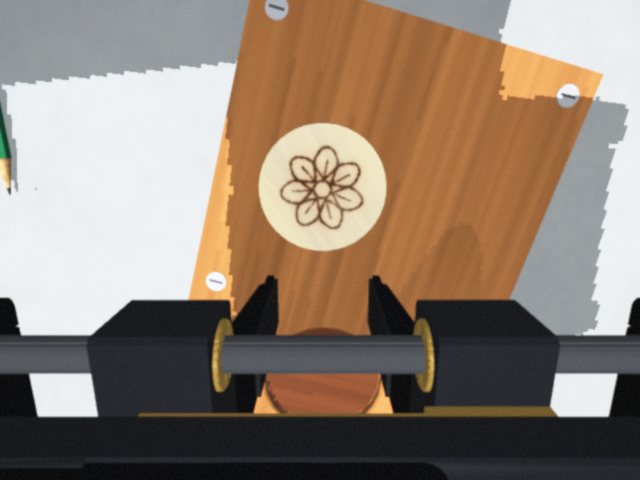

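```bash
python3 - <<'E'
from h import *
for cam,win in (("scene",(225,262,285,312)),("wrist",(270,330,235,410))):
    c=imaging.read_camera(cam)
    K=np.array(c["intrinsics"]);T=np.linalg.inv(c["camera_from_world"])
    a,b,l,r=win;v,u=np.mgrid[a:b,l:r];z=c["z_map"][a:b,l:r].astype(float)
    d=(np.linalg.inv(K)@np.stack([u.ravel()*z.ravel(),v.ravel()*z.ravel(),z.ravel()]))
    P=(T@np.stack([d[0],-d[1],-d[2],np.ones(d.shape[1])]))[:3].T
    col=c["color"][a:b,l:r].reshape(-1,3).astype(int).sum(1)
    m=(z.ravel()>0)&(col<130)&(P[:,2]>24)&(P[:,2]<80);Q=P[m]
    print(cam,T[:3,3].round(),m.sum())
    for lo in range(24,80,6):
        q=Q[(Q[:,2]>=lo)&(Q[:,2]<lo+6)]
        if len(q):print(lo,len(q),q.min(0).round(),q.max(0).round())
E
```

```text
scene [-220.  611.  832.] 131
42 9 [489. 141.  45.] [535. 158.  48.]
48 26 [487. 141.  48.] [537. 164.  54.]
54 27 [485. 142.  54.] [540. 165.  60.]
60 33 [484. 144.  60.] [540. 164.  66.]
66 18 [483. 145.  66.] [533. 165.  72.]
72 15 [482. 145.  73.] [490. 158.  78.]
78 3 [483. 148.  79.] [487. 157.  80.]
wrist [505. 221. 215.] 1862
42 44 [488. 143.  46.] [536. 164.  48.]
48 251 [488. 138.  48.] [536. 165.  54.]
54 300 [486. 140.  54.] [538. 165.  60.]
60 335 [486. 141.  60.] [539. 165.  66.]
66 382 [485. 144.  66.] [539. 165.  72.]
72 401 [484. 148.  72.] [540. 165.  78.]
78 149 [484. 150.  78.] [540. 165.  80.]
```

step_arm(increments=[{"slide":[0,0,0.008],"roll":0},{"slide":[0,0,0.014],"roll":0},{"slide":[0,0,0.016],"roll":0},{"slide":[0,0,0.017],"roll":0},{"slide":[0,0,0.017],"roll":0}])

```text
t: 6.8
eef_pos: [515.0, 149.3, 3.7]
tcp_rot: [3.142, 0.0, 1.696]
ft_force: [0.1, -0.2, 0.4]
opening: 0.421
grip_force: 0.0
```

```bash
python3 go.py; python3 - <<'E'
from h import *
c=imaging.read_camera("scene")
cv2.imwrite("pics/sc4.png",cv2.resize(c["color"][190:290,220:390,::-1],(800,470),interpolation=cv2.INTER_CUBIC))
E
```

```text
t 6.8 p [515.  149.3   3.7] rot [3.142 0.    1.696] F [ 0.1 -0.2  0.4] j [ 0.16  0.63  1.94 -0.    0.57  0.03]
```

View pics/sc4.png

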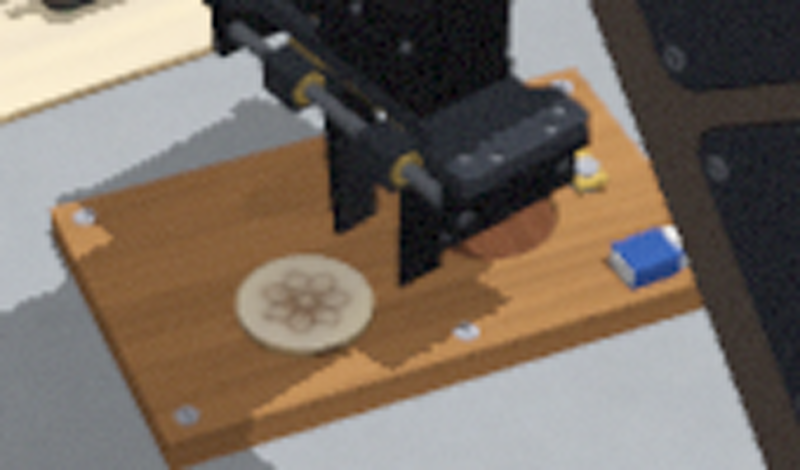

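step_arm(increments=[{"slide":[0,0,0.001],"roll":0},{"slide":[0,0,0.002],"roll":0},{"slide":[0,0,0.002],"roll":0}])

```text
t: 7.22
eef_pos: [515.0, 149.3, 1.6]
tcp_rot: [-3.142, 0.0, 1.696]
ft_force: [-0.4, -0.4, -0.3]
opening: 0.42
grip_force: 0.0
```

step_arm(increments=[{"slide":[0,0,0.001],"roll":0},{"slide":[0,0,0.0015],"roll":0},{"slide":[0,0,0.0015],"roll":0}])

```text
t: 7.6
eef_pos: [515.0, 149.3, 0.1]
tcp_rot: [-3.142, 0.0, 1.696]
ft_force: [-0.1, 0.4, 0.6]
opening: 0.423
grip_force: 0.0
```

step_arm(increments=[{"slide":[0,0,0.001],"roll":0},{"slide":[0,0,0.0015],"roll":0},{"slide":[0,0,0.0015],"roll":0}])

```text
t: 7.98
eef_pos: [514.9, 149.3, -1.4]
tcp_rot: [-3.141, 0.0, 1.696]
ft_force: [-0.9, -1.1, -0.0]
opening: 0.421
grip_force: 0.0
```

step_arm(increments=[{"slide":[0,0,0.001],"roll":0},{"slide":[0,0,0.0015],"roll":0},{"slide":[0,0,0.0015],"roll":0}])

```text
t: 8.35
eef_pos: [515.0, 149.3, -2.9]
tcp_rot: [-3.142, 0.0, 1.696]
ft_force: [0.0, -0.2, 0.5]
opening: 0.421
grip_force: 0.0
```

step_arm(increments=[{"slide":[0,0,0.001],"roll":0},{"slide":[0,0,0.0015],"roll":0},{"slide":[0,0,0.0015],"roll":0}])

```text
t: 8.72
eef_pos: [515.0, 149.3, -4.4]
tcp_rot: [-3.142, 0.0, 1.696]
ft_force: [-0.3, 0.2, -0.0]
opening: 0.421
grip_force: 0.0
```

```bash
python3 go.py; python3 - <<'E'
from h import *
c=imaging.read_camera("scene")
im=cv2.resize(c["color"][225:265,280:320],(800,800),interpolation=cv2.INTER_NEAREST)
g=c["color"][236:258,300:312].astype(int).sum(2);print(g)
E
```

```text
t 8.72 p [515.  149.3  -4.4] rot [-3.142  0.     1.696] F [-0.3  0.2 -0. ] j [ 0.16  0.65  1.94 -0.    0.55  0.03]
[[238 277 284 269 228  48  55  72  71  63  77 104]
 [218 280 281 273 241  54  78  48  82  84  51  63]
 [240 275 268 259 205  52  62  69  54  58  57  41]
 [266 268 269 253 187  35  55  55  64  46  59  48]
 [270 266 275 255 180  82  60  55  67  52  55  71]
 [273 270 272 264 184  45  61  43  69  63  43  61]
 [265 270 274 257 195  54  60  62  68  64  70  67]
 [275 277 274 263 201  39  51  61  36  45  80  69]
 [269 270 267 258 193  65  57  47  55  35  74  58]
 [268 262 274 253 185  77  11  38  76  75  58  64]
 [277 272 270 264 195  48  66  56  52  39  33  67]
 [275 290 280 275 202  70  61  48  71  83  54  61]
 [278 274 269 267 197  35  58  57  41  60  53  61]
 [264 267 270 263 197  61  65  45  61  61  35  60]
 [280 286 288 279 204  70  62  74  70  34  89 150]
 [294 292 291 268 194  54  52  66  46  90 202 252]
 [285 290 282 269 205  64  56 102 171 233 238 257]
 [281 282 279 252 168  83 184 238 243 247 256 252]
 [267 271 268 256 226 222 247 249 258 261 258 265]
 [254 263 256 254 249 255 257 259 263 262 258 258]
 [252 258 253 266 259 267 261 258 260 258 256 248]
 [261 257 268 263 266 266 251 255 244 264 264 264]]
```

```bash
python3 - <<'E'
from h import *
c=imaging.read_camera("scene")
for z in (18,20,22,24): print(z,ray(c,(304.7,253.6),z).round(1), ray(c,(308,252),z).round(1))
E
```

```text
18 [491.2 156.3  18. ] [491.7 147.8  18. ]
20 [489.4 157.4  20. ] [489.9 149.   20. ]
22 [487.7 158.5  22. ] [488.2 150.1  22. ]
24 [485.9 159.6  24. ] [486.4 151.2  24. ]
```

step_arm(increments=[{"slide":[0,0,0.001],"roll":0},{"slide":[0,0,0.001],"roll":0},{"slide":[0,0,0.001],"roll":0}])

```text
t: 9.2
eef_pos: [515.0, 149.3, -5.3]
tcp_rot: [-3.142, 0.0, 1.696]
ft_force: [-0.6, 0.0, 0.1]
opening: 0.421
grip_force: 0.0
```

step_arm(increments=[{"slide":[0,0,0.001],"roll":0},{"slide":[0,0,0.001],"roll":0},{"slide":[0,0,0.001],"roll":0}])

```text
t: 9.57
eef_pos: [515.0, 149.3, -6.3]
tcp_rot: [-3.142, 0.0, 1.696]
ft_force: [-0.8, -0.2, 0.5]
opening: 0.419
grip_force: 0.0
```

step_arm(increments=[{"slide":[0,0,0.001],"roll":0},{"slide":[0,0,0.001],"roll":0},{"slide":[0,0,0.001],"roll":0}])

```text
t: 9.95
eef_pos: [515.1, 149.3, -6.8]
tcp_rot: [3.141, 0.0, 1.696]
ft_force: [-1.6, -0.2, 7.8]
opening: 0.42
grip_force: 4.0
```

step_arm(increments=[{"slide":[0,0,0.001],"roll":0},{"slide":[0,0,0.001],"roll":0},{"slide":[0,0,0.001],"roll":0}])

```text
t: 10.32
eef_pos: [515.1, 149.3, -6.9]
tcp_rot: [3.141, 0.0, 1.696]
ft_force: [-5.3, -0.5, 20.8]
opening: 0.418
grip_force: 10.8
```

step_arm(increments=[{"slide":[0,0,-0.028],"roll":0},{"slide":[0.05,0,-0.028],"roll":0},{"slide":[0.1035,0,-0.028],"roll":0},{"slide":[0.1035,0,-0.028],"roll":0},{"slide":[0.1035,0,-0.016],"roll":0}])

```text
t: 10.95
eef_pos: [502.3, 252.0, 7.7]
tcp_rot: [3.14, -0.0, 1.696]
ft_force: [0.2, 0.6, 0.5]
opening: 0.422
grip_force: 0.0
```

step_arm(increments=[{"slide":[0,0,0.012],"roll":0},{"slide":[0,0,0.012],"roll":0}])

```text
t: 11.2
eef_pos: [501.8, 250.9, -5.6]
tcp_rot: [-3.14, 0.001, 1.694]
ft_force: [0.4, 0.2, 0.2]
opening: 0.421
grip_force: 0.0
```

step_arm(increments=[{"slide":[-0.01,0,0],"roll":0},{"slide":[-0.018,0,0],"roll":0},{"slide":[-0.026,0,0],"roll":0},{"slide":[-0.034,0,0],"roll":0},{"slide":[-0.042,0,0],"roll":0}])

```text
t: 11.82
eef_pos: [507.5, 209.8, -4.2]
tcp_rot: [3.141, 0.0, 1.696]
ft_force: [1.1, 0.6, -0.2]
opening: 0.42
grip_force: 0.2
```

step_arm(increments=[{"slide":[-0.008,0,0],"roll":0},{"slide":[-0.016,0,0],"roll":0},{"slide":[-0.024,0,0],"roll":0},{"slide":[-0.032,0,0],"roll":0},{"slide":[-0.032,0,0],"roll":0}])

```text
t: 12.45
eef_pos: [511.4, 178.0, -4.3]
tcp_rot: [-3.142, 0.0, 1.695]
ft_force: [0.2, 0.2, -0.4]
opening: 0.421
grip_force: 0.0
```

```bash
python3 go.py 518 121 -4.5 1.695; python3 - <<'E'
from h import *
c=imaging.read_camera("scene")
cv2.imwrite("pics/sc5.png",cv2.resize(c["color"][190:290,220:390,::-1],(800,470),interpolation=cv2.INTER_CUBIC))
for m in mark_of("scene","flower_disc")[:2]: print(m,ray(c,m["uv"],18))
E
```

```text
t 12.45 p [511.4 178.   -4.3] rot [-3.142  0.     1.695] F [ 0.2  0.2 -0.4] j [ 0.21  0.65  1.93 -0.    0.56  0.09]
slide [-0.0574, -0.0005, 0.0002] roll 0.0
{'uv': [302.7, 245.4], 'confidence': 0.68} [514.58466495 146.70350097  18.        ]
```

View pics/sc5.png

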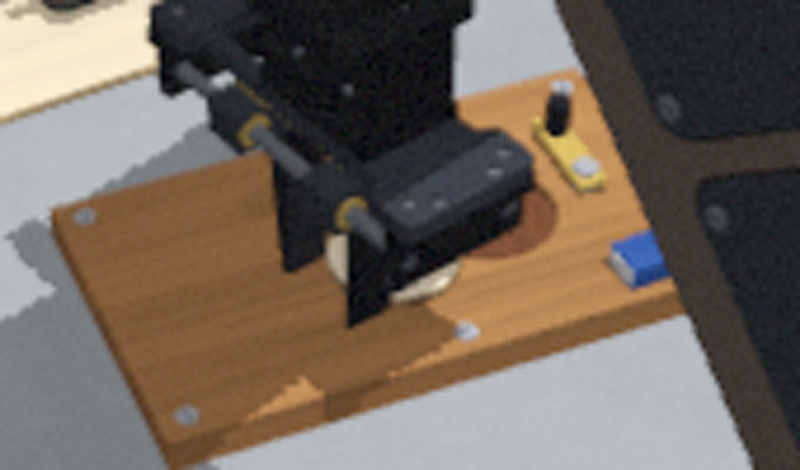

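step_arm(increments=[{"slide":[-0.007,0,0],"roll":0},{"slide":[-0.014,0,0],"roll":0},{"slide":[-0.021,0,0],"roll":0},{"slide":[-0.028,0,0],"roll":0},{"slide":[-0.034,0,0],"roll":0}])

```text
t: 13.18
eef_pos: [515.6, 144.3, -4.3]
tcp_rot: [-3.142, 0.0, 1.696]
ft_force: [0.3, 0.9, 0.1]
opening: 0.418
grip_force: 0.1
```

step_arm(increments=[{"slide":[-0.005,0,0],"roll":0},{"slide":[-0.01,0,0],"roll":0},{"slide":[-0.014,0,0],"roll":0},{"slide":[-0.018,0,0],"roll":0},{"slide":[-0.018,0,0],"roll":0}])

```text
t: 13.8
eef_pos: [517.8, 126.7, -4.3]
tcp_rot: [-3.142, 0.0, 1.695]
ft_force: [-1.5, -0.4, -0.1]
opening: 0.421
grip_force: 0.0
```

step_arm(increments=[{"slide":[-0.0015,0,0],"roll":0},{"slide":[-0.003,0,0],"roll":0},{"slide":[-0.0045,0,0],"roll":0},{"slide":[-0.0045,0,0],"roll":0}])

```text
t: 14.3
eef_pos: [518.4, 122.4, -4.3]
tcp_rot: [3.142, 0.0, 1.696]
ft_force: [1.4, -1.1, 0.2]
opening: 0.422
grip_force: 0.0
```

```bash
python3 go.py 518 121 -4.5 1.695; python3 - <<'E'
from h import *
c=imaging.read_camera("scene")
cv2.imwrite("pics/sc6.png",cv2.resize(c["color"][190:290,220:390,::-1],(800,470),interpolation=cv2.INTER_CUBIC))
for m in mark_of("scene","flower_disc")[:2]: print(m,ray(c,m["uv"],15))
E
```

```text
t 14.3 p [518.4 122.4  -4.3] rot [3.142 0.    1.696] F [ 1.4 -1.1  0.2] j [ 0.11  0.64  1.95 -0.    0.55 -0.02]
slide [-0.0014, -0.0005, 0.0002] roll 0.001
```

View pics/sc6.png

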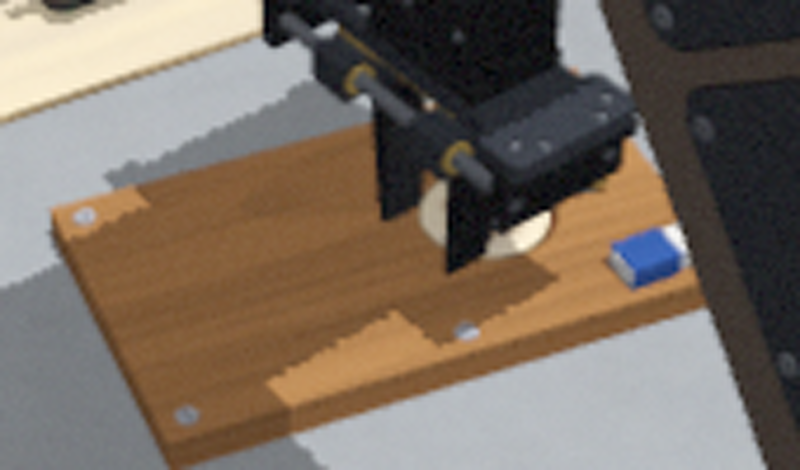

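step_arm(increments=[{"slide":[-0.001,0,0],"roll":0},{"slide":[-0.002,0,0],"roll":0},{"slide":[-0.0025,0,0],"roll":0},{"slide":[-0.0025,0,0],"roll":0}])

```text
t: 14.9
eef_pos: [518.7, 120.0, -4.3]
tcp_rot: [3.142, 0.0, 1.696]
ft_force: [-0.8, -0.1, -0.1]
opening: 0.415
grip_force: 0.0
```

```bash
python3 - <<'E'
from h import *
for cam in ("scene","wrist"):
    c=imaging.read_camera(cam)
    K=np.array(c["intrinsics"]);T=np.linalg.inv(c["camera_from_world"])
    z=c["z_map"].astype(float);v,u=np.mgrid[0:480,0:640]
    d=np.linalg.inv(K)@np.stack([(u*z).ravel(),(v*z).ravel(),z.ravel()])
    P=(T@np.stack([d[0],-d[1],-d[2],np.ones(d.shape[1])]))[:3].T
    hsv=cv2.cvtColor(c["color"],cv2.COLOR_RGB2HSV).reshape(-1,3).astype(int)
    m=(np.hypot(P[:,0]-522,P[:,1]-88.8)<40)&(P[:,2]<35)&(hsv[:,1]<100)&(hsv[:,2]>110)
    Q=P[m];print(cam,len(Q))
    if len(Q)>5:print(np.median(Q,0).round(1),np.percentile(Q[:,:2],[2,98],axis=0).round(1).tolist())
    if len(Q)>30:
        A=np.c_[Q[:,:2]-[522,88.8],np.ones(len(Q))];print("plane",np.linalg.lstsq(A,Q[:,2],rcond=None)[0].round(3))
    dk=(abs(P[:,0]-500)<20)&(abs(P[:,1]-170)<15)&(P[:,2]<35);print("deck z",np.median(P[dk],0).round(1))
E
```

```text
scene 619
[ 519.7   93.3 -847.9] [[487.1, 54.8], [556.7, 124.0]]
plane [  -2.592    4.64  -653.558]
deck z [499.7 170.   16.6]
wrist 6245
[520.8 100.2  16.8] [[498.9, 63.3], [545.3, 120.3]]
plane [-2.0000e-03  1.3000e-02  1.6607e+01]
deck z [499.9 170.5  16.8]
```

step_arm(increments=[{"slide":[0.003,0,-0.002],"roll":0},{"slide":[0.003,0,-0.04],"roll":0},{"slide":[0.003,0,-0.07],"roll":0},{"slide":[0.003,0,-0.07],"roll":0}], fingers=0)

```text
t: 15.5
eef_pos: [519.3, 123.4, 67.6]
tcp_rot: [3.138, 0.0, 1.696]
ft_force: [-0.1, -0.4, -0.8]
opening: 0.056
grip_force: 0.0
```

step_arm(increments=[{"slide":[-0.055,0.005,0],"roll":0.1},{"slide":[-0.114,0.01,0],"roll":0.225},{"slide":[-0.114,0.01,0],"roll":0.225},{"slide":[-0.114,0.01,0],"roll":0.225}], fingers=0)

```text
t: 16.0
eef_pos: [541.8, 11.4, 64.9]
tcp_rot: [-3.14, -0.0, 1.471]
ft_force: [-0.2, -0.3, -0.2]
opening: 0.004
grip_force: 0.0
```

```bash
python3 go.py 542.7 10.6 8.5 1.471; python3 - <<'E'
from h import *
for cam in ("wrist","scene"):
  c=imaging.read_camera(cam);save(c,cam+"7")
  for n,z in (("flower_disc",12),("button_knob",47),("button_pivot",27)):
    for m in mark_of(cam,n)[:2]: print(cam,n,np.round(m["uv"],1),round(m["confidence"],2),ray(c,m["uv"],z).round(1))
E
```

```text
t 16.0 p [541.8  11.4  64.9] rot [-3.14  -0.     1.471] F [-0.2 -0.3 -0.2] j [-0.1   0.54  1.89  0.    0.72 -0.  ]
slide [-0.0007, 0.001, 0.0564] roll -0.0
wrist flower_disc [273.5 120.8] 0.98 [520.1  92.6  12. ]
wrist button_knob [322.8 221.5] 0.88 [543.2  38.1  47. ]
wrist button_pivot [271.8 221.8] 0.68 [513.5  36.7  27. ]
scene flower_disc [318.7 237.7] 0.65 [522.8 100.7  12. ]
scene button_knob [325.9 238.9] 0.68 [480.3 111.7  47. ]
scene button_knob [338.7 211.3] 0.46 [540.7  38.   47. ]
scene button_pivot [342.6 226. ] 0.48 [514.1  44.6  27. ]
```

View pics/wrist7.png

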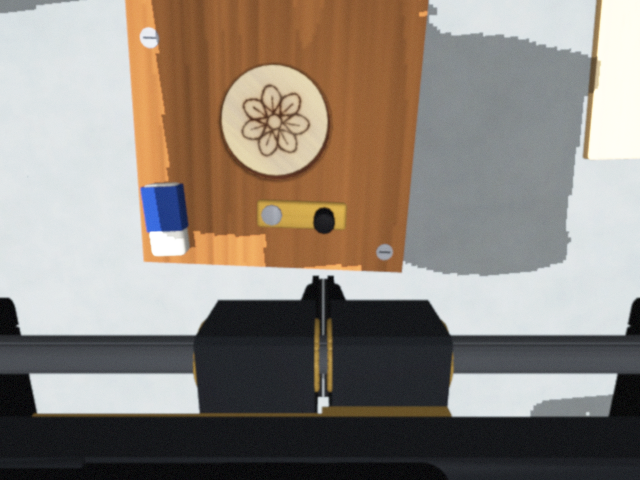

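step_arm(increments=[{"slide":[0,0,0.03],"roll":0},{"slide":[0,0,0.0565],"roll":0},{"slide":[0,0,0.0565],"roll":0},{"slide":[0,0,0.0565],"roll":0}])

```text
t: 16.9
eef_pos: [542.8, 11.2, 9.9]
tcp_rot: [3.141, 0.0, 1.471]
ft_force: [-0.4, -0.1, -0.0]
opening: 0.007
grip_force: 0.0
```

step_arm(increments=[{"slide":[0.01,0,0],"roll":0},{"slide":[0.0155,0.0023,0],"roll":-0.175},{"slide":[0.0212,0.0037,0],"roll":-0.349},{"slide":[0.0271,0.004,0],"roll":-0.524},{"slide":[0.033,0.0033,0],"roll":-0.698}])

```text
t: 17.52
eef_pos: [549.6, 44.4, 10.1]
tcp_rot: [3.14, 0.001, 2.175]
ft_force: [0.2, 0.1, 0.1]
opening: 0.006
grip_force: 0.4
```

```bash
cat > arc.py <<'E'
from math import *
import subprocess
O=(541.8,11.4);w=1.471;X=(cos(w),sin(w));Y=(sin(w),-cos(w));a=[]
for f in (40,50,60,70,80,88):
    s,c=sin(radians(f)),cos(radians(f));x=26+30*s-16*c;y=-30+30*c+16*s
    a+=[O[0]+x*X[0]+y*Y[0],O[1]+x*X[1]+y*Y[1],8.4,w+radians(f)]
print(subprocess.run(["python3","go.py",*map(str,a)],capture_output=True,text=True).stdout)
E
python3 arc.py; python3 - <<'E'
from h import *
c=imaging.read_camera("wrist");save(c,"w8")
for n,z in (("flower_disc",12),("button_knob",47),("button_pivot",27)):
    for m in mark_of("wrist",n)[:2]: print(n,np.round(m["uv"],1),round(m["confidence"],2),ray(c,m["uv"],z).round(1))
E
```

```text
t 17.52 p [549.6  44.4  10.1] rot [3.140e+00 1.000e-03 2.175e+00] F [0.2 0.1 0.1] j [-0.04  0.63  1.9  -0.    0.61 -0.64]
slide [0.0003, -0.0013, 0.0017] roll 0.006
slide [0.0058, 0.0011, 0.0017] roll -0.169
slide [0.0115, 0.0025, 0.0017] roll -0.343
slide [0.0175, 0.0028, 0.0017] roll -0.518
slide [0.0234, 0.0021, 0.0017] roll -0.692
slide [0.0279, 0.0009, 0.0017] roll -0.832

flower_disc [334.9 166. ] 0.68 [520.6  94.6  12. ]
button_knob [322.2 268.4] 0.57 [537.3  60.1  47. ]
button_pivot [257.2 263.9] 0.59 [515.7  39.7  27. ]
```

step_arm(increments=[{"slide":[0.006,0,0],"roll":-0.17},{"slide":[0.0115,0.0015,0],"roll":-0.343},{"slide":[0.0175,0.002,0],"roll":-0.518},{"slide":[0.0234,0.0015,0],"roll":-0.69},{"slide":[0.0234,0.0015,0],"roll":-0.69}])

```text
t: 18.35
eef_pos: [537.1, 64.0, 9.4]
tcp_rot: [3.142, 0.0, 2.855]
ft_force: [-0.3, 0.2, 0.7]
opening: 0.007
grip_force: 0.0
```

```bash
python3 arc.py; python3 - <<'E'
from h import *
c=imaging.read_camera("wrist");save(c,"w9")
for n,z in (("flower_disc",12),("button_knob",47),("button_pivot",27)):
    for m in mark_of("wrist",n)[:2]: print(n,np.round(m["uv"],1),round(m["confidence"],2),ray(c,m["uv"],z).round(1))
E
```

```text
t 18.35 p [537.1  64.    9.4] rot [3.142 0.    2.855] F [-0.3  0.2  0.7] j [-0.    0.63  1.93 -0.    0.59 -1.29]
slide [-0.0165, -0.016, 0.0011] roll 0.686
slide [-0.0137, -0.0108, 0.0011] roll 0.511
slide [-0.0101, -0.0061, 0.0011] roll 0.337
slide [-0.0057, -0.0021, 0.0011] roll 0.162
slide [-0.0007, 0.0011, 0.001] roll -0.012
slide [0.0036, 0.003, 0.001] roll -0.152

flower_disc [370.5 237. ] 0.56 [519.8  92.7  12. ]
button_knob [327.7 271.7] 0.87 [519.2  71.1  47. ]
button_pivot [257.3 268.6] 0.95 [515.4  39.3  27. ]
button_pivot [326.8 271.9] 0.6 [525.8  69.   27. ]
```

View pics/w9.png

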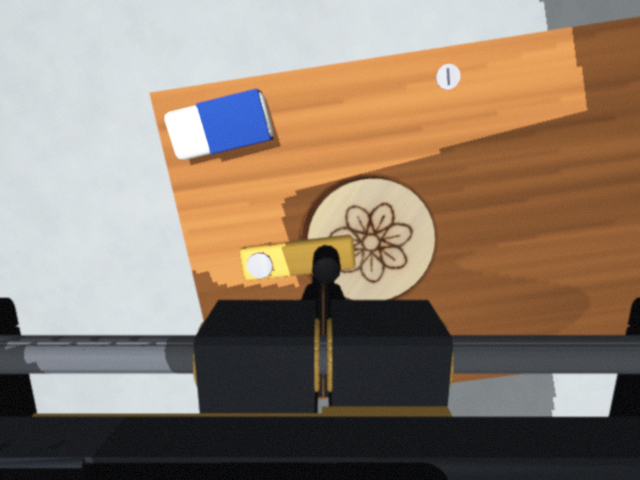

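The bar runs from pivot (258,266) past the peg (326,265), with its end over the seated disc (centre 370,240). The bar's angle works out to about 1.59 rad, so I'm backing off.

step_arm(increments=[{"slide":[-0.015,0,0],"roll":0},{"slide":[-0.03,0,0],"roll":0},{"slide":[-0.03,0,-0.05],"roll":0},{"slide":[-0.03,0,-0.1],"roll":0},{"slide":[-0.03,0,-0.1],"roll":0}])

```text
t: 19.18
eef_pos: [568.5, 55.1, 112.6]
tcp_rot: [3.14, 0.006, 2.858]
ft_force: [-0.2, 0.5, -0.5]
opening: 0.005
grip_force: 0.0
```

```bash
python3 - <<'E'
from h import *
c=imaging.read_camera("wrist")
for n,z in (("flower_disc",12),("button_knob",47),("button_pivot",27)):
    for m in mark_of("wrist",n)[:1]: print(n,round(m["confidence"],2),ray(c,m["uv"],z).round(1))
print(state()["ft_force"],np.abs(state()["qvel"]).max())
print(env.job_done())
E
```

```text
flower_disc 0.98 [519.8  91.8  12. ]
button_knob 0.74 [456.   43.6  47. ]
button_pivot 0.81 [515.8  39.6  27. ]
[0.17513086 0.33262352 0.32869311] 0.004403496859441127
the job is handed in; nothing more can be done
None
```

The disc measured flat and flush in the pocket and the turn button about 1.59 rad over it, with the arm backed off clear; the job was handed in at about 19 s, and no verdict came back. My first push passed over the disc without touching it, because the fingertips sit about 25 mm above the reported TCP.

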